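Press the spring plunger and put the tea tray away under the ledge

TASK

The pull-out tray under the oak ledge is locked in its pulled-out position by the brass spring plunger that stands in its finger slot. With a fingertip press the plunger down through the slot, keep it down while you slide the tray in over it, then push the tray gently all the way home, so that the plunger springs up again in front of it. Leave the teaspoon lying in the tray and do not disturb the kettle, the teapot or the caddy.

Things in the scene. Friction and masses are not known exactly. Their poses are not given: they have to be found in the camera images.
- ledge: Fixed oak ledge, 780 mm wide, 180 mm deep, top 78 mm above the worktop. Origin on the worktop below the middle of its front edge; +x points into the ledge, the way the tray slides home; +y left. Under it a 332 mm wide base board (top 14 mm high) reaches out to x = -105 mm and carries the tray between runners 34 mm high. A rack with four saucers is fixed on top at y = -300 mm.
- plunger_top (a point): Centre of the flat top of the brass spring plunger, a round button 36 mm across set in the base board at x = -73, y = -105 mm of the ledge's frame; axes as the ledge's. At rest its top is 33 mm above the worktop, 1 mm above the tray's aluminium slide plate, inside the finger slot. It moves only straight down.
- plunger (a joint): How far the plunger is pressed down, in m: 0 at rest (up), 0.017 at its stop (top 16 mm above the worktop). Spring: about 3.5 N to start, 8.5 N at the stop. The slide plate's underside is 22 mm above the worktop, so the tray passes only when the plunger is pressed 0.011 or more. Once the plate covers the plunger, it keeps it down.
- tray (a joint): Position of the tray along the ledge's +x, in m: 0 locked out (the plunger in the slot leaves 3 mm of play each way), 0.120 fully home against its stop. About 2 N of friction. From about 0.117 on, its front edge has passed the plunger, which then springs up in front of it and locks it home.
- finger_slot (a point): Centre of the finger slot, level with the top of the slide plate (32 mm above the worktop); moves with the tray; axes as the ledge's. The slot goes right through the 10 mm plate; 42 mm long in x (the sliding direction), 62 mm wide in y. The plate is the tray's right-hand strip, 90 mm wide in y; its front edge lies 99 mm in front (-x) of the slot's centre.
- tray_front (a point): Middle of the upper edge of the front wall of the tray's oak dish, on its outer face, 50 mm above the worktop; moves with the tray; axes as the ledge's. The face looks to -x, is 210 mm wide in y and, with the floor's edge, spans 22 to 50 mm above the worktop: the place to push. Before it lie only the base board and, to the right, the plunger.
- tray_floor (a point): Centre of the cork-lined floor of the oak dish, 34 mm above the worktop, moves with the tray; axes as the ledge's. The dish is 210 mm in x by 210 mm in y, with walls 6 mm thick standing 16 mm above the cork.
- spoon: Loose steel teaspoon, 135 mm long, lying in the tray's dish; origin on its underside near the middle, x along it towards the bowl. It rides along with the tray.
- kettle: Chrome kettle, 142 mm across, 188 mm high with its arched black handle, its spout turned to the back; loose on the ledge; origin under its centre.
- teapot: Green glazed teapot, 124 mm across, 118 mm high, spout and handle reach about 105 mm to either side in its y; loose on the ledge; origin under its centre.
- caddy: Steel tea caddy with push-fit lid and a green band, 79 mm across, 98 mm high, loose on the worktop to the right of the tray; origin under its centre.
Mind the look-alikes: they are no part of the job. There is more than one size of the spoon; the job needs the largest.

How it is judged:
By the outcome, as a careful person would: the job done as asked, in the order asked, and still so for the second after the job is handed in, with the robot touching nothing.
It also fails if it takes over 51 s, if anything falls off the work surface, if the arm or the gripper's body presses on something with over 40 N, if the wrist force passes 120 N, or if a joint passes its speed limit or range.

ROBOT

A 7-joint arm with a two-finger parallel gripper is mounted at the origin on the work surface. World frame = base frame: x ahead of the robot, y to its left, z up, the work surface at z = 0. Lengths are in mm, angles in rad, forces in N, time in s.
With the tool pointing down it reaches from about 425 to 875 mm from the base axis. Payload 4.7 kg.
Tool frame: the origin (TCP) lies midway between the tips of the shut fingers; the grasp point (between the pads) lies 19 mm behind it; z points along the fingers, x is the direction in which the jaws open and shut, and the axes are right-handed (so a half turn about z gives the same grasp; the last joint's range is limited). The gripper opens to 85 mm and grips with 20 to 120 N. Pads are 22 mm wide; open, the fingers measure 114 mm over their backs; the gripper's body (76 mm by 85 mm) begins 54 mm behind the grasp point. The pads swing forward as they close: fully open they stand 13 mm farther back than shut.
Start: joints at [-1.244, 0.321, -0.07, 1.45, 0.023, 1.371, -0.057], TCP at [200.048, 618.47, 231.349] pointing down, gripper open.
Joint ranges: [-2.86, 2.86], [-0.3, 2.09], [-1.38, 1.24], [0.06, 2.45], [-1.56, 4.7], [0.09, 2.05], [-2.69, 2.69]. Speed limits (rad/s): [2.57, 2.57, 3.14, 3.14, 3.14, 3.14, 3.14].

INTERFACE

Orientations are given as a rotation vector (axis times angle).
In Python, from workcell import * gives the robot as it stands.
- The arm moves only by the shell command python3 -m handwheel 'ROWS'. ROWS is JSON, a list of rows, each a list of 5 numbers: the gripper's target within -1 to 1 (shut at 1, half-way at 0, fully open at -1), then the shift along the tool's x, y, z in mm, then the turn about the tool's z in rad. A call has exactly 8 rows; each row is the pose to reach, as a shift and turn from the pose commanded when the call began, along the tool's axes at that moment; what a row does not reach only later rows make up. A row lasts 1/10 s, in which the tool goes at most 50 mm and 8.59 degrees, less where a joint would pass 70% of its speed; a pose out of reach is approached as far as the arm can. A call with a gripper value outside its range is refused whole. The fingers move at their own pace and stop on an object; the grip force is fixed at half the most. Time passes only in rows, so rows that repeat a pose let the fingers close, or fill a call up. It gives the time, the measured TCP pose, the force and the opening at its end, in the units of the state.
- state(): the state, without advancing time (a new reading comes with each control period).
- read_camera(name): name is "scene" or "side" or "wrist"; returns the picture (420x560x3 uint8, red, green, blue); there is no depth.
- camera_info(name): a dict with "vfov" (degrees; the focal length in pixels is half the picture's height over the tangent of half this angle, whatever the lens; pixels are square), "cx", "cy" (the principal point, pixels), "T" (4x4, takes a point from camera to world coordinates). Camera axes: x right, y down, z forward; pixel columns grow to the right and rows downward; lengths in mm; the calibration is good to about 2 mm. A picture is of the moment at which its call begins: read the wrist's pose just before it. camera_info takes no time and is no camera call; for the wrist camera it gives the pose at the moment of the call.
- finish_job(): hands the job in, once; it reports no verdict.
The state is a dict: "time": time; "joints": joint angles; "joint_velocities": joint speeds; "joint_efforts": joint torques, N m; "tcp_pos": TCP position; "eef_rot": TCP orientation; "force": force on the tool from outside, world axes, zero at the start; "moment": the same for the moment, N m; "finger_gap": finger opening in mm.
Only numpy, scipy, OpenCV 4.12 (cv2) and the standard library are available. Lean on these libraries where they do the work, as an engineer would, in place of code of your own. Each camera call takes 0.05 s, during which the arm holds its last target.

## Working session

There is one attempt and no reset: what is moved stays moved. The work goes in short steps, Python scripts to look and compute and a shell command to move; the robot and the scene stay as the last step left them, time stands still between calls to the robot, and variables do not carry over. Pictures are saved under pics/ and viewed, and the job is handed in when it is done.

```bash
mkdir -p pics; ls; python3 - <<'E'
from workcell import *
import cv2,json
s=state();print(s)
for n in ["scene","side","wrist"]:
    i=camera_info(n);print(n,i)
    cv2.imwrite(f"pics/{n}0.png",read_camera(n)[:,:,::-1])
E
```

```text
pics
{'time': 0.0, 'joints': array([-1.24390457,  0.32178986, -0.0700552 ,  1.45168156,  0.02262129,
        1.37076874, -0.05689675]), 'joint_velocities': array([-0.00144595, -0.00157033,  0.00174171, -0.00117064, -0.00017114,
       -0.00118222,  0.00014883]), 'joint_efforts': array([-4.47999246e-04, -4.93574560e+01, -3.82466214e-01, -3.14333189e+01,
        1.29821475e-02,  1.15942615e-02,  4.60363225e-06]), 'tcp_pos': array([199.92361093, 617.93406663, 230.24148555]), 'eef_rot': array([ 2.53936155e+00,  1.84762809e+00, -2.23960660e-03]), 'force': array([ 0.28700147, -0.92836897,  0.49899988]), 'moment': array([ 0.00154868, -0.00471275, -0.0174191 ]), 'finger_gap': 85.20062732092215}
scene {'vfov': 55.63064777834369, 'cx': 283.5006103768794, 'cy': 217.2151969317258, 'T': array([[-8.59947825e-01,  4.19251268e-01, -2.91063758e-01,
         8.07891281e+02],
       [ 5.10333219e-01,  6.98452679e-01, -5.01720900e-01,
         3.49220666e+02],
       [-7.05286193e-03, -5.79993302e-01, -8.14590712e-01,
         7.81451242e+02],
       [ 0.00000000e+00,  0.00000000e+00,  0.00000000e+00,
 
[... 190 characters left out ...]
85614e+02],
       [-4.24534416e-01,  6.81231755e-01, -5.96400726e-01,
         4.22253237e+02],
       [-1.52465169e-02, -6.63992007e-01, -7.47584215e-01,
         7.11058127e+02],
       [ 0.00000000e+00,  0.00000000e+00,  0.00000000e+00,
         1.00000000e+00]])}
wrist {'vfov': 71.68463013392278, 'cx': 277.4608119312829, 'cy': 209.11336002032945, 'T': array([[ 3.06858797e-01,  9.10531068e-01,  2.77075537e-01,
         1.28252384e+02],
       [ 9.51753926e-01, -2.93119515e-01, -9.08042611e-02,
         6.40638412e+02],
       [-1.46385371e-03,  2.91571817e-01, -9.56547820e-01,
         3.74064363e+02],
       [ 0.00000000e+00,  0.00000000e+00,  0.00000000e+00,
         1.00000000e+00]])}
```

View pics/scene0.png

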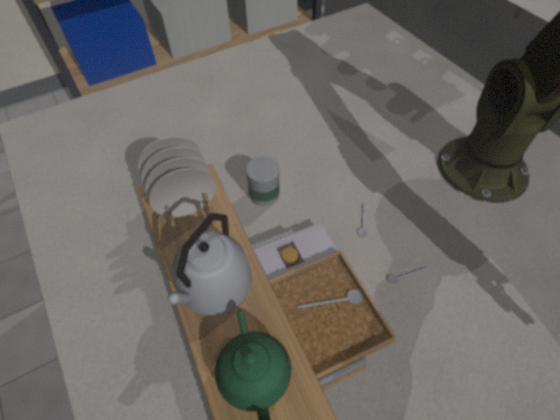

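View pics/side0.png

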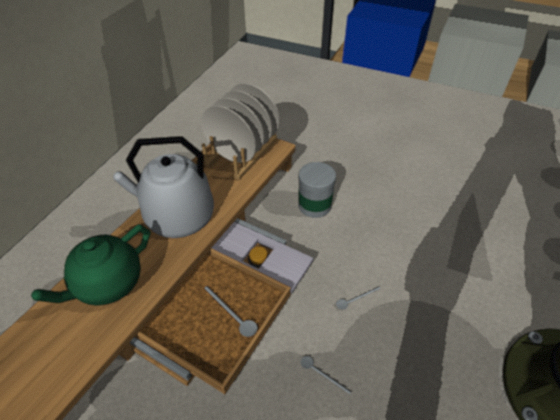

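View pics/wrist0.png

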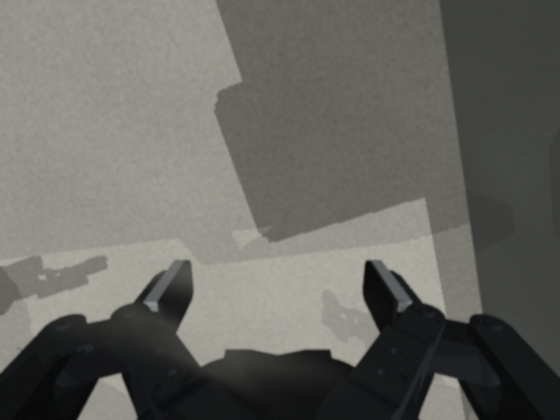

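The scene view shows the plunger at about (290,254) and the dish corners near (340,255) and (391,337). In the side view the plunger is at about (259,256). The large spoon lies in the dish, and two small look-alike spoons lie on the worktop. I'll enlarge this area to measure it.

```bash
python3 - <<'E'
import cv2
a=cv2.imread("pics/scene0.png")[215:395,230:410]; b=cv2.imread("pics/side0.png")[210:395,120:320]
cv2.imwrite("pics/c1.png",cv2.resize(a,(594,594),interpolation=cv2.INTER_CUBIC)) # 3.3
cv2.imwrite("pics/c2.png",cv2.resize(b,(640,592),interpolation=cv2.INTER_CUBIC)) # 3.2
E
```

```text
(no output)
```

View pics/c1.png

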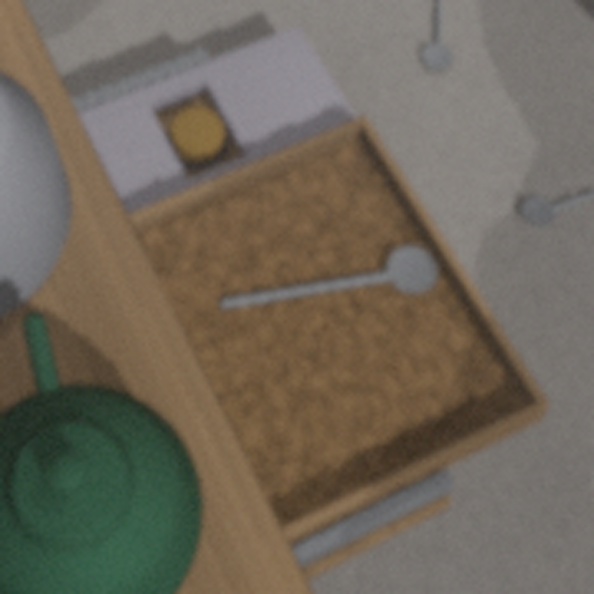

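View pics/c2.png

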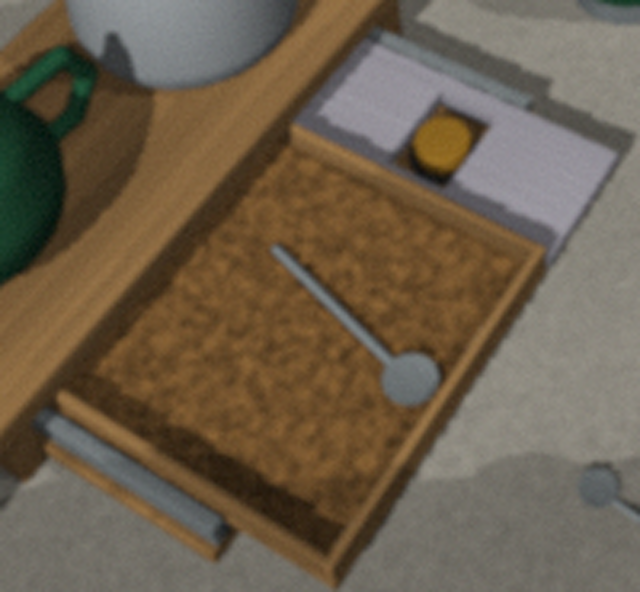

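```bash
cat > h.py <<'E'
import numpy as np
from workcell import *
def ray(n,uv,info=None):
    i=info or camera_info(n); f=210/np.tan(np.radians(i['vfov']/2)); T=i['T']
    d=T[:3,:3]@np.array([(uv[0]-i['cx'])/f,(uv[1]-i['cy'])/f,1]); return T[:3,3],d
def atz(n,uv,z,info=None):
    o,d=ray(n,uv,info); return o+d*(z-o[2])/d[2]
def proj(n,p,info=None):
    i=info or camera_info(n); f=210/np.tan(np.radians(i['vfov']/2)); T=i['T']
    c=T[:3,:3].T@(np.asarray(p)-T[:3,3]); return np.array([c[0]/c[2]*f+i['cx'],c[1]/c[2]*f+i['cy']])
def tri(a,b):
    (o,d),(p,e)=a,b; d=d/np.linalg.norm(d);e=e/np.linalg.norm(e)
    s=np.linalg.lstsq(np.c_[d,-e],p-o,rcond=None)[0]; x=o+s[0]*d;y=p+s[1]*e
    return (x+y)/2,np.linalg.norm(x-y)
E
python3 - <<'E'
from h import *
np.set_printoptions(precision=1,suppress=True)
c1=lambda u,v:(230+u/3.3-.35,215+v/3.3-.35)
c2=lambda u,v:(120+u/3.2-.35,210+v/3.2-.35)
P={'plunger':((198,133),(443,142),33),'fr':((367,120),(543,252),50),'fl':((547,402),(335,586),50),'plate':((298,28),(622,153),32)}
R={}
for k,(a,b,z) in P.items():
    A=atz('scene',c1(*a),z);B=atz('side',c2(*b),z);R[k]=(A+B)/2
    print(k,A,B,tri(ray('scene',c1(*a)),ray('side',c2(*b))))
l1=atz('scene',c1(20,0),78);l2=atz('scene',c1(318,594),78)
print('ledge',l1,l2)
y=R['fl']-R['fr'];print(np.linalg.norm(y));y1=l2-l1
for v in(y,y1):
    print(np.degrees(np.arctan2(v[1],v[0])))
yh=y1/np.linalg.norm(y1);yh[2]=0
xh=np.array([yh[1],-yh[0],0]);print('xh',xh,'yh',yh)
for k in R:print(k,xh@(R[k]-l1),yh@(R[k]-R['plunger'])-105)
E
```

```text
plunger [580.2 -18.8  33. ] [575.8 -19.1  33. ] (array([578.1, -22.5,  26.8]), np.float64(1.189098813356089))
fr [487.   37.2  50. ] [484.   37.4  50. ] (array([485.1,  35.2,  45.8]), np.float64(0.4530253417919732))
fl [507.1 239.2  50. ] [499.3 247.2  50. ] (array([502.5, 240.4,  36.7]), np.float64(6.496337717797824))
plate [477.1 -55.2  32. ] [472.9 -57.6  32. ] (array([474.2, -59.6,  26.8]), np.float64(2.831643802111054))
ledge [ 642.4 -143.6   78. ] [679.5 260.2  78. ]
206.63908365161492
85.09050454098686
84.75793476543424
xh [ 1.  -0.1  0. ] yh [0.1 1.  0. ]
plunger -75.56990708999973 -105.0
fr -172.79167563966908 -57.38691184368349
fl -173.99109256643763 149.2486908278186
plate -174.66157394573716 -151.69848075761837
```

```bash
cat >> h.py <<'E'
from scipy.spatial.transform import Rotation as Rn
YAW=np.radians(-5.2)
XH=np.array([np.cos(YAW),np.sin(YAW),0]);YH=np.array([-np.sin(YAW),np.cos(YAW),0])
np.set_printoptions(precision=2,suppress=True)
def report():
    s=state();R=Rn.from_rotvec(s['eef_rot']).as_matrix()
    print('t',round(s['time'],2),'tcp',s['tcp_pos'],'F',s['force'],'gap',round(s['finger_gap'],1))
    return s,R
E
python3 - <<'E'
from h import *
s,R=report();print(R)
print('tool dirs',R.T@XH,R.T@YH)
print('to above plunger',R.T@(np.array([578,-19,190])-s['tcp_pos']))
for n,uv,z in [('side',(180,234),78),('side',(140,222),78),('side',(212,222),78),('side',(316,213),0),('side',(316,170),98),('scene',(263,165),98),('side',(167,160),230),('scene',(204,246),230)]:
    p=atz(n,uv,z);q=p-np.array([578,-19,0]);print(n,uv,p,'ledge',XH@q-73,YH@q-105)
E
```

```text
t 0.15 tcp [199.91 618.06 230.46] F [ 0.86 -0.11 -0.83] gap 85.1
[[ 0.31  0.95 -0.  ]
 [ 0.95 -0.31 -0.  ]
 [-0.    0.   -1.  ]]
tool dirs [ 0.22  0.98 -0.  ] [ 0.98 -0.22 -0.  ]
to above plunger [-489.79  555.74   41.22]
side (180, 234) [716.78  29.47  78.  ] ledge 60.816459959664456 -44.14770097029361
side (140, 222) [805.85  36.33  78.  ] ledge 148.89387275914333 -29.24349395718889
side (212, 222) [676.32 -22.33  78.  ] ledge 25.215098035040683 -99.40152747109543
side (316, 213) [ 521.11 -196.33    0.  ] ledge -113.58519468294848 -286.75956137560013
side (316, 170) [ 538.72 -225.63   98.  ] ledge -93.39616928374784 -314.33649502889875
scene (263, 165) [ 528.48 -224.5    98.  ] ledge -103.69135186278305 -314.13834716150643
side (167, 160) [734.1   -5.57 230.  ] ledge 81.24114071367521 -77.47297602122836
scene (204, 246) [750.5   -7.49 230.  ] ledge 97.75103812822073 -77.90005443641346
```

```bash
python3 -m handwheel '[[1,-30,34,0,-0.03],[1,-60,68,0,-0.06],[1,-90,102,0,-0.09],[1,-120,136,0,-0.12],[1,-150,170,0,-0.15],[1,-180,204,0,-0.18],[1,-210,238,0,-0.2],[1,-240,272,0,-0.22]]'
python3 - <<'E'
from h import *
s,R=report();print('dirs',R.T@XH,R.T@YH)
print('to above plunger',R.T@(np.array([572,-19,150])-s['tcp_pos']))
E
```

```text
time: 0.95
tcp_pos: [385.6, 304.6, 231.3]
eef_rot: [-2.321, -2.117, -0.0]
force: [1.0, 1.0, 1.1]
finger_gap: -0.2
t 0.95 tcp [385.57 304.56 231.26] F [0.98 1.02 1.06] gap -0.2
dirs [0. 1. 0.] [ 1. -0.  0.]
to above plunger [-305.1   215.34   81.2 ]
```

```bash
python3 -m handwheel '[[1,-40,26,5,0],[1,-80,53,10,0],[1,-120,80,15,0],[1,-160,107,25,0],[1,-200,135,40,0],[1,-240,165,55,0],[1,-275,190,70,0],[1,-305,210,80,0]]'
python3 -m handwheel '[[1,0,0,0,0],[1,0,0,0,0],[1,0,0,0,0],[1,0,0,0,0],[1,0,0,0,0],[1,0,0,0,0],[1,0,0,0,0],[1,0,0,0,0]]'
python3 - <<'E'
from h import *
import cv2
s,R=report();print('dirs',R.T@XH,R.T@YH)
i=camera_info('wrist');np.save('wi.npy',i,allow_pickle=True);im=read_camera('wrist')
cv2.imwrite('pics/w1.png',im[:,:,::-1])
print('pred plunger',proj('wrist',[578,-19,33],i))
E
```

```text
time: 1.75
tcp_pos: [566.1, -19.8, 150.1]
eef_rot: [2.324, 2.114, -0.002]
force: [0.4, 0.2, 0.1]
finger_gap: 0.3
time: 2.55
tcp_pos: [565.8, -16.5, 151.5]
eef_rot: [2.322, 2.116, 0.001]
force: [1.1, 0.9, -0.6]
finger_gap: -0.0
t 2.55 tcp [565.84 -16.53 151.47] F [ 1.09  0.88 -0.65] gap -0.0
dirs [0. 1. 0.] [ 1. -0.  0.]
pred plunger [276.44 216.84]
```

View pics/w1.png

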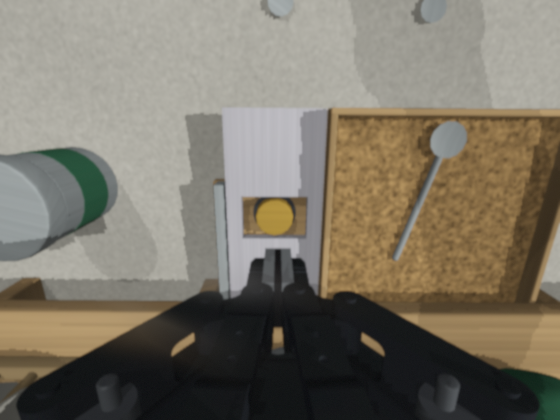

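The wrist picture shows the plunger at (274.5,216.5), against a predicted (276.4,216.8). It sits inside the slot, which spans columns 243–308 and rows 197–237, so the position agrees to about 1 mm. Next I go down above the plunger's far half.

```bash
python3 -m handwheel '[[1,-1,8,20,0],[1,-2,14,40,0],[1,-2,18,60,0],[1,-2,18,75,0],[1,-2,18,88,0],[1,-2,18,98,0],[1,-2,18,103,0],[1,-2,18,103,0]]'
python3 - <<'E'
from h import *
import cv2
s,R=report();q=s['tcp_pos']-np.array([578,-20,33]);print('rel',XH@q,YH@q)
i=camera_info('wrist');im=read_camera('wrist')
cv2.imwrite('pics/w2.png',im[:,:,::-1]);print(proj('wrist',[578,-20,33],i),proj('wrist',s['tcp_pos'],i))
b=read_camera('side')[200:330,180:340,::-1];cv2.imwrite('pics/s2.png',cv2.resize(b,None,fx=4,fy=4,interpolation=2))
E
```

```text
time: 3.4
tcp_pos: [583.2, -20.4, 47.9]
eef_rot: [-2.322, -2.116, 0.001]
force: [0.9, 0.3, -0.2]
finger_gap: 0.1
t 3.4 tcp [583.24 -20.36  47.89] F [ 0.9   0.34 -0.24] gap 0.1
rel 5.2533719863264 0.11223181918323971
[277.97 244.18] [278.24 264.04]
```

View pics/w2.png

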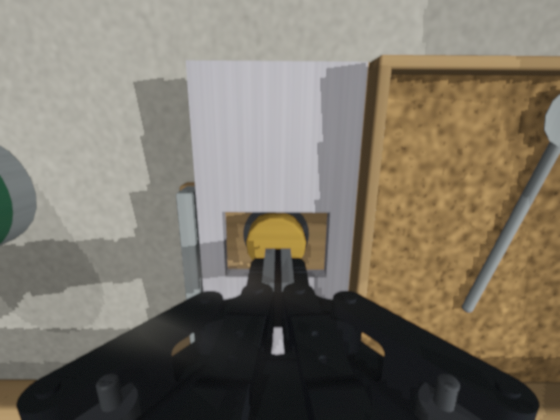

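View pics/s2.png

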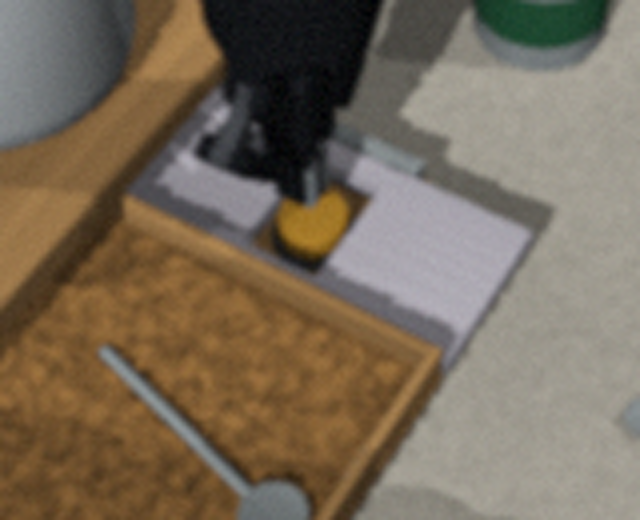

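Button centre is at about (276,241) and the slot covers columns 225–328, rows 212–275. The fingertip stands over the button's far half, roughly 4 mm short of the slot's far edge. I'll back off 1.5 mm and press in stages.

```bash
python3 -m handwheel '[[1,0,-1.5,4,0],[1,0,-1.5,8,0],[1,0,-1.5,11,0],[1,0,-1.5,14,0],[1,0,-1.5,16,0],[1,0,-1.5,18,0],[1,0,-1.5,18,0],[1,0,-1.5,18,0]]'
```

```text
time: 4.3
tcp_pos: [582.0, -20.2, 30.5]
eef_rot: [-2.322, -2.116, 0.0]
force: [-2.9, 0.5, 3.1]
finger_gap: -0.2
```

```bash
python3 -m handwheel '[[1,0,0,2,0],[1,0,0,4,0],[1,0,0,6,0],[1,0,0,8,0],[1,0,0,10,0],[1,0,0,12,0],[1,0,0,13,0],[1,0,0,13,0]]'
python3 - <<'E'
from h import *
import cv2
s,R=report();q=s['tcp_pos']-np.array([578,-20,33]);print('rel',XH@q,YH@q)
im=read_camera('wrist');cv2.imwrite('pics/w3.png',im[:,:,::-1])
E
```

```text
time: 5.1
tcp_pos: [582.1, -20.2, 17.5]
eef_rot: [-2.322, -2.116, -0.0]
force: [-3.1, 0.6, 7.7]
finger_gap: 0.1
t 5.1 tcp [582.06 -20.18  17.52] F [-3.09  0.56  7.68] gap 0.1
rel 4.055167082361308 0.18677750486939668
```

View pics/w3.png

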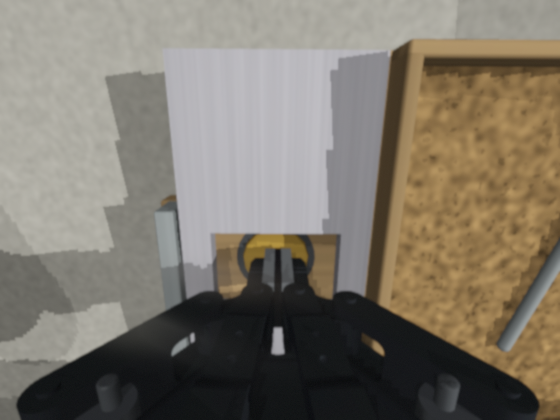

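The plunger is pressed to z = 17.5 mm with about 7.7 N, which matches the spring near its stop. Next I slide the tray in with the fingertip in the slot.

```bash
python3 -m handwheel '[[1,0,2,0.5,0],[1,0,4,0.5,0],[1,0,6.5,0.5,0],[1,0,9,0.5,0],[1,0,11.5,0.5,0],[1,0,14,0.5,0],[1,0,16,0.5,0],[1,0,16,0.5,0]]'
python3 - <<'E'
from h import *
import cv2
s,R=report();q=s['tcp_pos']-np.array([578,-20,33]);print('rel',XH@q,YH@q)
im=read_camera('wrist');cv2.imwrite('pics/w4.png',im[:,:,::-1])
E
```

```text
time: 5.95
tcp_pos: [596.0, -21.6, 16.4]
eef_rot: [-2.319, -2.114, 0.005]
force: [-7.4, 0.3, 7.8]
finger_gap: -0.2
t 5.95 tcp [595.96 -21.58  16.4 ] F [-7.39  0.27  7.77] gap -0.2
rel 18.03108027514919 0.054043515175050946
```

View pics/w4.png

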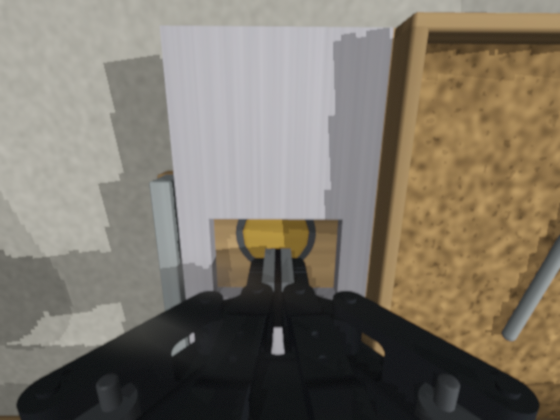

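```bash
python3 - <<'E'
from h import *
import cv2
s,R=report();i=camera_info('wrist')
O=np.array([578,-20,33.])
for uv,z in [((270,28.5),32),((275,218.5),32),((275,287.5),22),((275,287.5),32),((276,209),16)]:
    q=atz('wrist',uv,z,i)-O;print(uv,z,XH@q-73,YH@q-105)
a=read_camera('side')[200:330,180:340,::-1];cv2.imwrite('pics/s4.png',cv2.resize(a,None,fx=4,fy=4,interpolation=2))
a=cv2.imread('pics/w4.png')[190:320,180:380];cv2.imwrite('pics/w4c.png',cv2.resize(a,None,fx=4,fy=4,interpolation=2))
E
```

```text
t 6.0 tcp [595.95 -21.55  16.4 ] F [-7.03  0.11  7.79] gap 0.4
(270, 28.5) 32 -164.41867776576052 -108.17595189437951
(275, 218.5) 32 -86.50471710109659 -106.51352872680266
(275, 287.5) 22 -43.796750884167736 -106.74380743617955
(275, 287.5) 32 -49.990791467315475 -106.64594439739807
(276, 209) 16 -86.33577290685061 -106.11595404005065
```

View pics/s4.png

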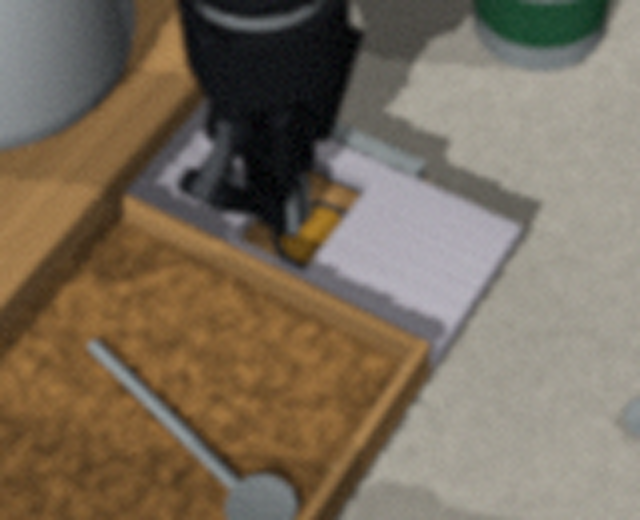

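View pics/w4c.png

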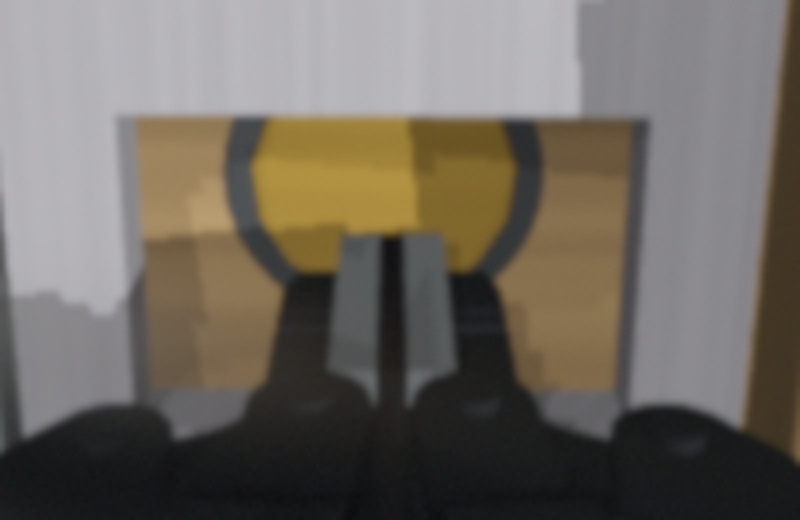

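The tray has moved about 8 mm, with its slot's front edge at x ≈ -86. The plate now visibly covers the front of the button. I'll go a little further.

```bash
python3 -m handwheel '[[1,0,2,0,0],[1,0,4,0,0],[1,0,6,0,0],[1,0,8,0,0],[1,0,9,0,0],[1,0,10,0,0],[1,0,10,0,0],[1,0,10,0,0]]'
python3 - <<'E'
from h import *
import cv2
s,R=report();i=camera_info('wrist');O=np.array([578,-20,33.]);q=s['tcp_pos']-O;print(XH@q-73)
a=read_camera('wrist')[:,:,::-1];cv2.imwrite('pics/w5.png',a)
E
```

```text
time: 6.85
tcp_pos: [608.1, -22.8, 16.8]
eef_rot: [2.322, 2.116, 0.0]
force: [-1.3, 0.1, 4.1]
finger_gap: 0.1
t 6.85 tcp [608.11 -22.77  16.81] F [-1.31  0.07  4.11] gap 0.1
-42.76280731694557
```

View pics/w5.png

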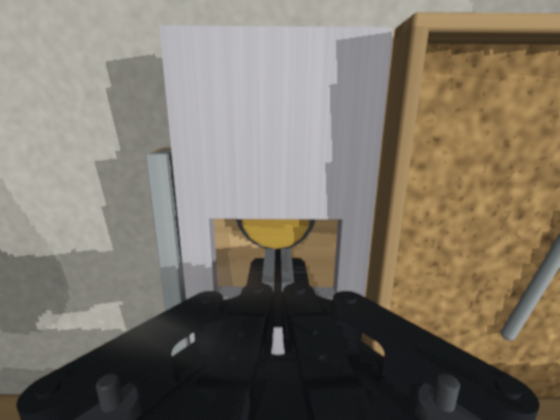

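The plate now covers about half the button, with d ≈ 20 mm. I lift off and go round to the tray's front.

```bash
python3 -m handwheel '[[1,0,-1.5,-3,0],[1,0,-2,-8,0],[1,0,-2,-20,0],[1,0,-4,-40,0],[1,0,-20,-60,0],[1,10,-50,-75,0],[1,30,-80,-80,0],[1,50,-110,-80,0]]'
python3 -m handwheel '[[1,25,-20,0,0],[1,50,-35,0,0],[1,65,-40,0,0],[1,65,-40,0,0],[1,65,-40,0,0],[1,65,-40,0,0],[1,65,-40,0,0],[1,65,-40,0,0]]'
python3 - <<'E'
from h import *
import cv2
s,R=report();i=camera_info('wrist');O=np.array([578,-20,33.]);q=s['tcp_pos']-O;print(XH@q-73,YH@q-105)
a=read_camera('wrist')[:,:,::-1];cv2.imwrite('pics/w6.png',a)
a=read_camera('side')[:,:,::-1];cv2.imwrite('pics/s6.png',a)
np.save('w6T.npy',i['T'])
E
```

```text
time: 7.7
tcp_pos: [503.1, 37.6, 98.7]
eef_rot: [2.323, 2.113, 0.005]
force: [0.2, -0.0, -0.2]
finger_gap: -0.1
time: 8.5
tcp_pos: [469.6, 104.8, 96.8]
eef_rot: [2.324, 2.114, -0.0]
force: [-0.0, -0.7, -0.7]
finger_gap: -0.3
t 8.5 tcp [469.56 104.8   96.78] F [-0.02 -0.71 -0.68] gap -0.3
-192.30674190178496 9.453430915374796
```

View pics/w6.png

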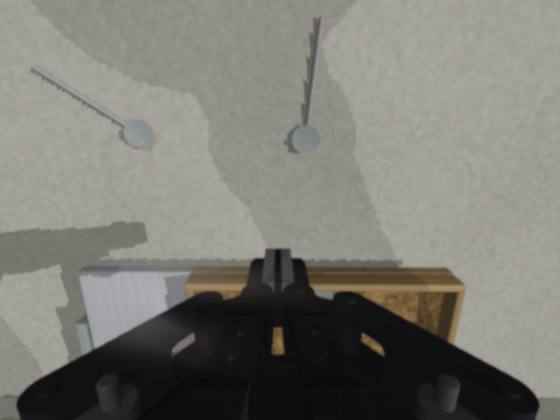

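View pics/s6.png

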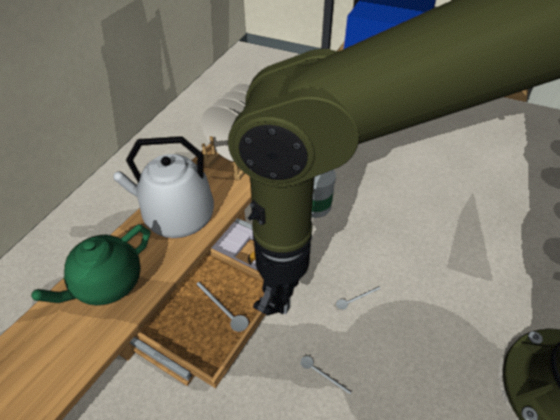

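```bash
python3 - <<'E'
from h import *
i=camera_info('wrist');i=dict(i,T=np.load('w6T.npy'));O=np.array([578,-20,33.])
for uv,z in [((220,268),22),((220,279),50),((220,283),50),((220,290),50),((130,267),32)]:
    q=atz('wrist',uv,z,i)-O;print(uv,z,XH@q-73,YH@q-105)
E
```

```text
(220, 268) 22 -149.56542969436003 -39.23742171354773
(220, 279) 50 -155.62809067335417 -33.57844518227405
(220, 283) 50 -152.27744507270785 -33.78113355130547
(220, 290) 50 -146.3399285555364 -34.140307776932445
(130, 267) 32 -156.06426738011987 -108.81311786696743
```

The dish front edge is at row ~283, so x ≈ -152 mm in the ledge's frame. The fingertip at x ≈ -192 has room to go down in front of it.

```bash
python3 -m handwheel '[[1,0,0,15,0],[1,0,0,30,0],[1,0,0,45,0],[1,0,0,57,0],[1,0,0,62,0],[1,0,5,64,0],[1,0,10,64,0],[1,0,15,64,0]]'
python3 -m handwheel '[[1,0,3,0,0],[1,0,6,0,0],[1,0,9,0,0],[1,0,12,0,0],[1,0,15,0,0],[1,0,19,0,0],[1,0,23,0,0],[1,0,27,0,0]]'
python3 -m handwheel '[[1,0,4,0,0],[1,0,8,0,0],[1,0,12,0,0],[1,0,16,0,0],[1,0,20,0,0],[1,0,24,0,0],[1,0,28,0,0],[1,0,32,0,0]]'
python3 - <<'E'
from h import *
import cv2
s,R=report();O=np.array([578,-20,33.]);q=s['tcp_pos']-O;print(XH@q-73,YH@q-105)
a=read_camera('wrist')[:,:,::-1];cv2.imwrite('pics/w7.png',a)
E
```

```text
time: 9.4
tcp_pos: [485.5, 104.5, 33.5]
eef_rot: [2.322, 2.115, 0.002]
force: [0.8, 0.4, 0.1]
finger_gap: 0.2
time: 10.2
tcp_pos: [508.9, 102.0, 32.5]
eef_rot: [-2.319, -2.114, 0.006]
force: [-7.5, -0.5, 6.0]
finger_gap: -0.0
time: 11.0
tcp_pos: [540.8, 98.8, 32.5]
eef_rot: [-2.319, -2.114, 0.006]
force: [-7.1, -0.8, 5.7]
finger_gap: 0.3
t 11.0 tcp [540.78  98.83  32.47] F [-7.14 -0.78  5.67] gap 0.3
-120.83359953681618 9.96292486018622
```

View pics/w7.png

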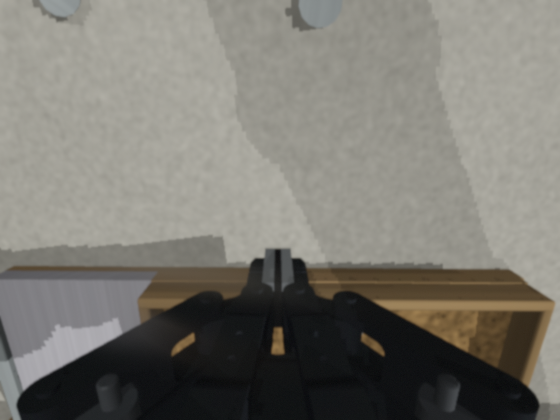

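The tray slides steadily at about 7 N. I continue, slowing near the end.

```bash
python3 -m handwheel '[[1,0,4,0,0],[1,0,8,0,0],[1,0,12,0,0],[1,0,16,0,0],[1,0,20,0,0],[1,0,24,0,0],[1,0,27,0,0],[1,0,30,0,0]]'
python3 -m handwheel '[[1,0,3,0,0],[1,0,6,0,0],[1,0,9,0,0],[1,0,11,0,0],[1,0,13,0,0],[1,0,15,0,0],[1,0,17,0,0],[1,0,19,0,0]]'
python3 - <<'E'
from h import *
import cv2
s,R=report();O=np.array([578,-20,33.]);q=s['tcp_pos']-O;print(XH@q-73,YH@q-105)
i=camera_info('wrist');a=read_camera('wrist')[:,:,::-1];cv2.imwrite('pics/w8.png',a);print(proj('wrist',O,i))
E
```

```text
time: 11.85
tcp_pos: [570.7, 95.8, 32.3]
eef_rot: [-2.32, -2.114, 0.006]
force: [-6.4, -0.7, 5.0]
finger_gap: 0.0
time: 12.65
tcp_pos: [589.7, 94.0, 32.3]
eef_rot: [-2.32, -2.114, 0.006]
force: [-6.7, -0.5, 4.1]
finger_gap: -0.1
t 12.65 tcp [589.67  93.96  32.34] F [-6.73 -0.49  4.1 ] gap -0.1
-71.70752321302648 9.547246411788294
[ 68.23 262.62]
```

View pics/w8.png

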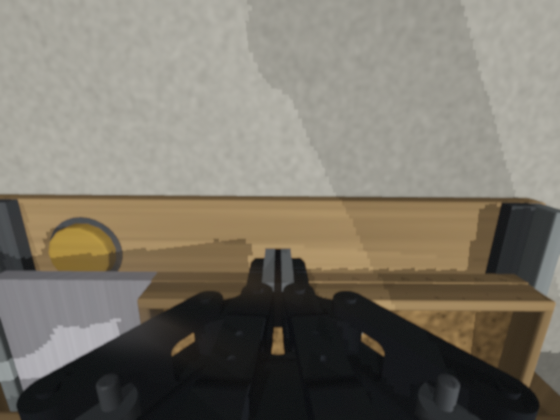

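The plunger at (82,250) is still held down by the plate's front edge. I finish the push slowly.

```bash
python3 -m handwheel '[[1,0,1,0,0],[1,0,2,0,0],[1,0,3,0,0],[1,0,4,0,0],[1,0,5,0,0],[1,0,5.5,0,0],[1,0,6,0,0],[1,0,6,0,0]]'
python3 - <<'E'
from h import *
import cv2
s,R=report();O=np.array([578,-20,33.]);q=s['tcp_pos']-O;print(XH@q-73,YH@q-105)
i=camera_info('wrist');a=read_camera('wrist')[:,:,::-1];cv2.imwrite('pics/w9.png',a);print(proj('wrist',O,i))
E
```

```text
time: 13.5
tcp_pos: [596.5, 93.3, 32.3]
eef_rot: [-2.321, -2.115, 0.004]
force: [-4.2, -0.3, 1.7]
finger_gap: -0.3
t 13.5 tcp [596.54  93.33  32.32] F [-4.21 -0.33  1.69] gap -0.3
-64.80892989926578 9.53926579365853
[ 65.61 251.05]
```

View pics/w9.png

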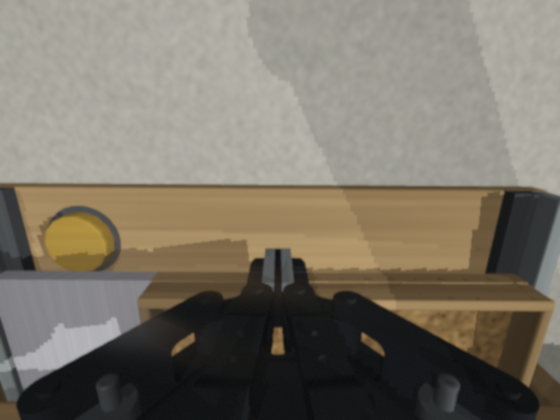

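```bash
python3 -m handwheel '[[1,0,0.5,0,0],[1,0,1,0,0],[1,0,1.5,0,0],[1,0,2,0,0],[1,0,2.5,0,0],[1,0,3,0,0],[1,0,3,0,0],[1,0,3,0,0]]'
python3 - <<'E'
from h import *
import cv2
s,R=report();O=np.array([578,-20,33.]);q=s['tcp_pos']-O;print(XH@q-73,YH@q-105)
i=camera_info('wrist');a=read_camera('wrist')[:,:,::-1];cv2.imwrite('pics/w10.png',a);print(proj('wrist',O,i))
E
```

```text
time: 14.35
tcp_pos: [600.8, 93.6, 32.8]
eef_rot: [2.322, 2.116, 0.0]
force: [-2.2, -0.8, -1.9]
finger_gap: -0.0
t 14.35 tcp [600.77  93.63  32.83] F [-2.25 -0.82 -1.85] gap -0.0
-60.6185150793264 10.22572098228747
[ 63.05 243.57]
```

View pics/w10.png

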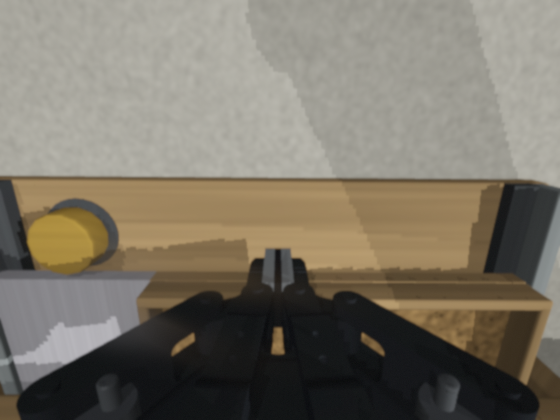

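The button has risen, now at (67,241) and clear of the plate. I push the last bit gently against the stop.

```bash
python3 -m handwheel '[[1,0,0.3,0,0],[1,0,0.6,0,0],[1,0,0.9,0,0],[1,0,1.2,0,0],[1,0,1.5,0,0],[1,0,1.8,0,0],[1,0,2,0,0],[1,0,2,0,0]]'
```

```text
time: 15.2
tcp_pos: [601.2, 93.6, 32.8]
eef_rot: [-2.32, -2.115, 0.003]
force: [-6.6, -0.4, 3.9]
finger_gap: 0.1
```

```bash
python3 -m handwheel '[[1,0,0.3,0,0],[1,0,0.6,0,0],[1,0,0.9,0,0],[1,0,1.2,0,0],[1,0,1.5,0,0],[1,0,1.8,0,0],[1,0,2,0,0],[1,0,2,0,0]]'
```

```text
time: 16.0
tcp_pos: [601.2, 93.6, 32.8]
eef_rot: [-2.317, -2.113, 0.008]
force: [-13.1, 0.1, 8.7]
finger_gap: -0.3
```

At 13 N the tray no longer moves, so it is against its stop. I back off and check.

```bash
python3 -m handwheel '[[1,0,-2,0,0],[1,0,-5,0,0],[1,0,-12,0,0],[1,0,-25,0,0],[1,0,-45,-10,0],[1,0,-65,-35,0],[1,15,-85,-65,0],[1,40,-100,-95,0]]'
python3 -m handwheel '[[1,35,0,-20,0],[1,70,0,-40,0],[1,110,0,-60,0],[1,150,0,-80,0],[1,190,0,-80,0],[1,220,0,-80,0],[1,220,0,-80,0],[1,220,0,-80,0]]'
python3 - <<'E'
from h import *
import cv2
s,R=report()
for n in ('scene','side'):
    a=read_camera(n)[:,:,::-1];cv2.imwrite(f'pics/{n}F.png',a);print(proj(n,[578,-20,33]),proj(n,[578,-20,16]))
    x,y=(220,205) if n=='scene' else (150,200)
    cv2.imwrite(f'pics/{n}Fc.png',cv2.resize(a[y:y+150,x:x+180],None,fx=4,fy=4,interpolation=2))
E
```

```text
time: 16.8
tcp_pos: [508.3, 141.0, 129.1]
eef_rot: [2.325, 2.111, 0.002]
force: [1.3, 0.9, -0.6]
finger_gap: -0.2
time: 17.6
tcp_pos: [529.2, 362.0, 207.7]
eef_rot: [2.32, 2.117, 0.001]
force: [0.6, -0.2, -0.2]
finger_gap: -0.5
t 17.6 tcp [529.22 361.98 207.74] F [ 0.63 -0.19 -0.18] gap -0.5
[290.22 254.09] [290.17 257.98]
[257.28 253.33] [257.65 258.45]
```

View pics/sceneFc.png

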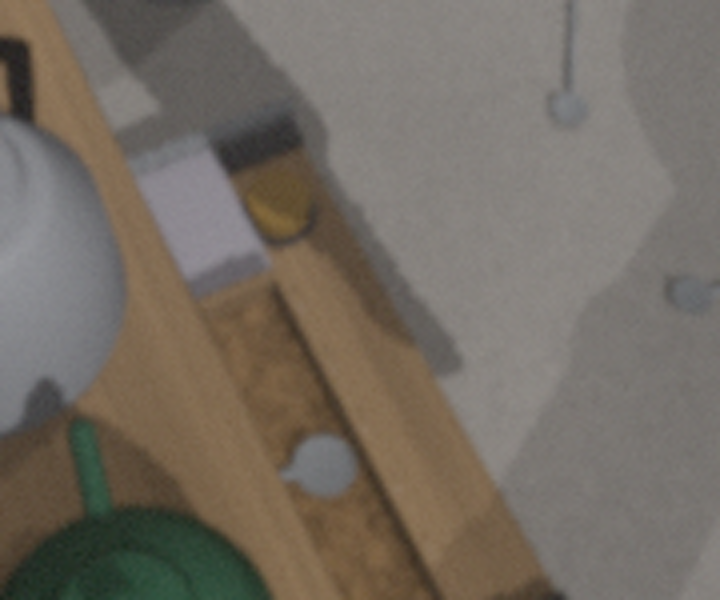

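View pics/sideFc.png

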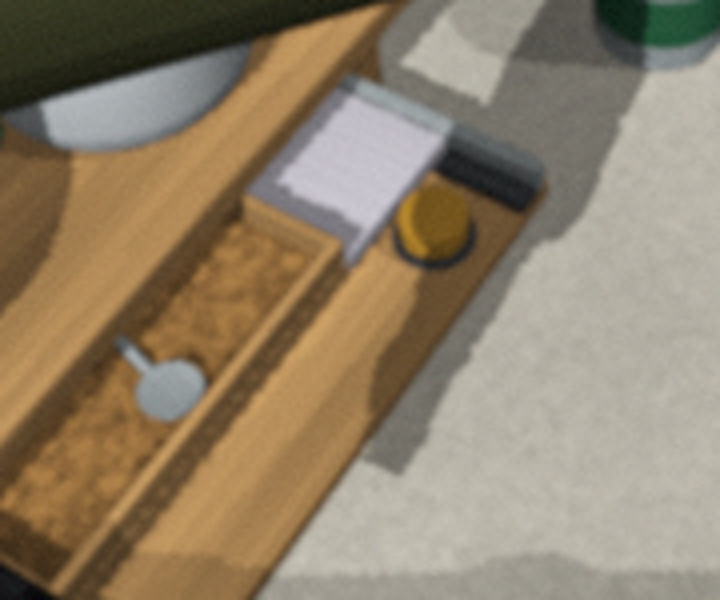

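View pics/sceneF.png

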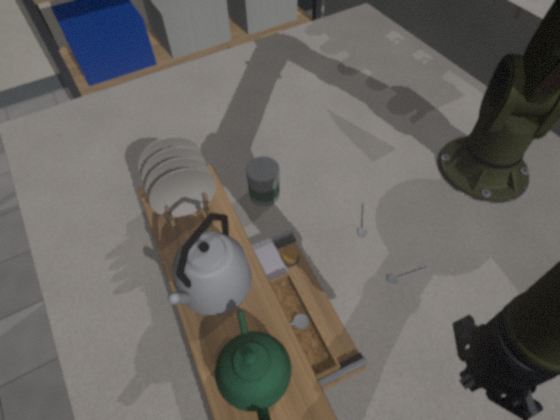

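View pics/sideF.png

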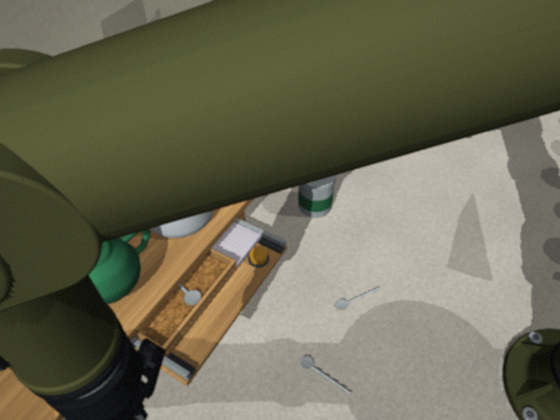

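The plunger stands proud in front of the plate at scene (290,255) and side (258,255). The spoon lies in the dish at scene (300,321). In the scene view the kettle, teapot and caddy are where they were at the start. The arm is clear, so I hand in.

```bash
python3 -c "
from workcell import *
print(finish_job())"
```

```text
the job is handed in; nothing more can be done
None
```

I handed the job in at about 17.7 s: the tray is home and locked, with the plunger sprung up in front of it. I pressed the plunger down through the slot with the shut fingertips (about 8 N at 17 mm). I slid the tray about 20 mm in with the fingertip in the slot, until the plate held the plunger down. Then I pushed the dish's front wall home.

- **Tray:** at the end it took 13 N without moving, so it is against its stop.
- **Plunger:** the wrist, scene and side pictures show it standing up in front of the plate.
- **Spoon:** the large teaspoon lies in the dish.
- **Kettle, teapot and caddy:** in the last scene picture they stand where they did at the start. In the last side picture the arm hides most of the kettle and part of the teapot.
- **Disagreements:** the first fixes of the plunger from the scene and side cameras differed by about 4 mm. The wrist camera settled this to about 1–2 mm. No other check failed or disagreed.

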